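# Fit the keyed spindle and its weight at the empty station of the abrasion tester

## Task

One station of the fabric abrasion tester is still empty. Take the keyed spindle from the white rack, turn it until its key finds the keyway of the brass bush in the guide plate, without forcing it, and lower it fully home into the specimen holder underneath; then set the large steel weight gently over its top pin so that it sits flat on the spindle's collar. Leave the other parts lying on the table where they are.

Things in the scene. Friction and masses are not known exactly. Their poses are not given: they have to be found in the camera images.
- tester: Red tabletop abrasion tester, 340 (x) x 380 (y) mm, fixed; its grey guide plate's top face is 178 mm above the table. Origin: centre of the underside, at table height; z up, x away from the operator's panel. Four stations lie 65 mm either way in x and y from its centre; three are loaded (spindle with a 52 mm wide weight, top 263 mm above the table) and fixed.
- station: The empty station. Origin: on the axis of its bore, at the felt (125 mm above the table) on which the holder stands; z up, x and y as the tester's. Includes the black clamp ring (58 mm wide) and the brass bush (39 mm wide, 24 mm long, 38 to 62 mm above this origin), which sits stiffly: it turns only above about 0.6 N m. Pressing the spindle on it with over 50 N spoils it.
- bush_mouth (a point): Centre of the bush's bore at its top face, 187 mm above the table. The bore is round, 15.5 mm wide, with a 6.5 mm wide keyway on one side that reaches 11.75 mm from the axis. The keyway faces somewhere between 0.4 and 2.4 rad from the station's +x, turned towards its +y; no pose reports this angle, but a red line on the bush's top runs outward from the keyway.
- spindle: Steel spindle, 120 mm, 0.14 kg, hung upright in the rack by its collar. Origin: bottom end; z up its axis. From the bottom: 0-14 mm pilot, 6 mm wide, tapered; 14-74 mm round shaft, 14 mm wide, lower edge bevelled 2 mm; on its +x side, from 24 mm up, a key 5 mm wide reaching 11 mm from the axis; 74-80 mm collar, 36 mm wide, red line over the key; 80-120 mm round pin, 14 mm wide.
- foot (a point): Bottom end of the spindle. The key enters the keyway if within about 0.1 rad of its direction; else it stops on the bush's top face, with this point 24 mm below that face. Fully home, this point stands on the floor of the holder's socket, 44 mm below the bush's top face.
- seat (a point): Centre of the top face of the spindle's collar, 80 mm above its bottom end: the weight sits here.
- pin (a point): Grip point on the spindle's round pin, 103 mm above its bottom end.
- holder: Aluminium specimen holder, 52 mm wide, 30 mm high, loose on the felt below the bush, centred within 1.5 mm. Origin: centre of its underside; z up. A round socket in its top is 12 mm wide, its floor 18 mm above the underside.
- socket (a point): Centre of the floor of the holder's socket.
- rack: White plastic block 60 (x) x 100 (y) x 80 mm high, fixed, with two upright 26 mm holes 25 mm either way in y from its centre; the spindle hangs in the +y one. Origin: centre of the underside.
- weight: The large steel weight, a ring 52 mm wide, 32 mm high with an 18 mm hole, about 0.45 kg, flat on the table. Origin: centre of its underside; z up. Setting it on the spindle with over 40 N spoils the spindle.
- small_weight: A smaller brass ring weight, 42 mm wide, 22 mm high, on the table: not for this job. Origin: centre of the underside.
- spare_holder: A spare specimen holder, 52 mm wide, 30 mm high, on the table: not for this job. Origin: centre of the underside.
- cutter: Blue round sample cutter, 60 mm wide, 72 mm high, upright on the table. Origin: centre of the underside.
- tin: Flat aluminium tin, 90 mm wide, 35 mm high, on the table. Origin: centre of the underside.
- driver: Screwdriver with a yellow handle, lying on the table along its x axis.
Mind the look-alikes: they are no part of the job. What is shaped like the weight but green is not meant.

How it is judged (in metres and radians):
On the way:
1. the spindle stands fully home through the bush, its bottom end in the holder's socket, before the weight is put on (horizontal distance between foot and socket below 0.006 m and z of foot in the frame of socket below 0.0025 m and horizontal distance between foot and bush_mouth below 0.006 m and angle between spindle's own z axis and vertical below 0.09 rad and horizontal distance between weight and station above 0.05 m), for 0.2 s.
At the end, for the whole second after the job is handed in: The spindle stands upright (5 deg) through the bush, its bottom end in the holder's socket within 2.5 mm of the floor; the large steel weight is over its pin and flat on its collar (3 mm in height, 5 mm sideways, 7 deg); both released and at rest (horizontal distance between foot and socket below 0.006 m and z of foot in the frame of socket below 0.0025 m and horizontal distance between foot and bush_mouth below 0.006 m and angle between spindle's own z axis and vertical below 0.09 rad and horizontal distance between weight and seat below 0.005 m and z of weight in the frame of seat between -0.003 and 0.003 m and angle between weight's own z axis and vertical below 0.12 rad and linear speed of each of weight, spindle below 0.02 m/s); the robot touches nothing.
It fails at once if the spindle is pressed or knocked against the station (bush, clamp ring) with more than 50 N (contact force between spindle and station above 50 N).
It fails at once if the weight comes down on the spindle with more than 40 N (contact force between weight and spindle above 40 N).
It fails at once if one of the other parts on the table is moved more than 20 mm (distance of any of small_weight, spare_holder, cutter, tin, driver from where it was at the start of the episode above 0.02 m).
It also fails if it takes over 72 s, if anything falls off the work surface, if the arm or the gripper's body presses on something with over 40 N, if the wrist force passes 120 N, or if a joint passes its speed limit or range.

## Robot

A 6-joint arm with a two-finger parallel gripper is mounted at the origin on the work surface. World frame = base frame: x ahead of the robot, y to its left, z up, the work surface at z = 0. Lengths are in mm, angles in degrees, forces in N, time in s.
With the tool pointing down it reaches from about 350 to 850 mm from the base axis. Payload 8.1 kg.
Tool frame: the origin (TCP) lies at the very end of the fingers, on their centre line; the grasp point (between the pads) lies 19 mm behind it; z points along the fingers, y is the line along which they close (so a half turn about z gives the same grasp; the last joint's range is limited). The gripper opens to 85 mm and grips with 20 to 120 N. Pads are 22 mm wide; open, the fingers measure 114 mm over their backs; the gripper's body (76 mm by 85 mm) begins 54 mm behind the grasp point. The pads swing forward as they close: fully open they stand 13 mm farther back than shut.
Start: joints at [-77.601, 7.471, 85.268, -0, 87.261, -4.893], TCP at [178.364, -572.88, 231.292] pointing down, gripper open.
Joint ranges: [-169.43, 169.43], [-51.17, 129.36], [1.28, 143.12], [-76.62, 256.62], [0, 156.53], [-152.29, 152.29]. Speed limits (degrees/s): [136.94, 136.94, 159.86, 180, 180, 180].

## Interface

Orientations are given as [roll, pitch, yaw] about the fixed x, y, z axes, in that order (R = Rz(yaw) Ry(pitch) Rx(roll)).
In Python, from bench import sense, eyes, job, models gives the robot as it stands. The module is installed in compiled form; this text tells all that it offers.
- The arm moves only by the tool apply_moves, never from a script. Its argument "rows" is a list of rows, each a list of 6 numbers: the shift along the tool's x, y, z in mm, then the turn, a rotation vector about the tool's x, y, z in rad. In form: [[dx, dy, dz, rx, ry, rz], ...]. A call has exactly 5 rows; each row shifts and turns the commanded pose from where the row before left it, along the tool's axes as they then stand; what a row does not reach is not made up. A row lasts 1/8 s, in which the tool goes at most 62.5 mm and 10.7 degrees, less where a joint would pass 70% of its speed; a pose out of reach is approached as far as the arm can. A call is refused whole if a number of a shift passes 62.5 or a number of a turn 0.188, either way. A call with a gripper value outside its range is refused whole. "fingers" is the finger opening in mm, from 0 to 85.4, set as the call begins (left out, the last holds). The fingers move at their own pace and stop on an object; "grip_force" is the grip in N (left out, the last holds). Time passes only in rows, so rows that do not move let the fingers close, or fill a call up. It gives the time, the measured TCP pose, the force, the opening and the grip force at its end, in the units of the state.
- sense(): the state, without advancing time (a new reading comes with each control period).
- eyes.snapshot(name): name is "side" or "top"; returns (picture, depth): 400x640x3 uint8, red, green, blue; 400x640 float32, mm along the optical axis (not along the pixel's ray), 0 where there is no reading.
- eyes.get_calibration(name): a dict with "intrinsics" (3x3 intrinsics, pixels), "R" (3x3) and "t" (3): a world point X has camera coordinates R X + t. Camera axes: x right, y down, z forward; pixel columns grow to the right and rows downward; lengths in mm; the calibration is good to about 2 mm. A picture is of the moment at which its call begins. get_calibration takes no time and is no camera call.
- job.hand_in(): hands the job in; it is judged then, once.
Trained networks look in the newest picture that a camera, given by its name, has taken for a name from the list of things; names that differ only in an ending like _2 or _b are one class to them, and where a whole thing is asked for, a point or a joint stands for the part that bears it (a point fixed in the world has none). Each returns a list of dicts, best first, with "confidence" (0 to 1); they miss things now and then, are a little off and sometimes report something else, mostly with a low value. They report only what shows in the picture. A call takes as long as a camera call. They do not tell look-alikes from the thing itself.
- models.boxes_of(name, camera): "xyz" ([x, y, z] in mm, in world coordinates, good to about 4 mm: the middle of the surface that is visible of it).
- models.cut_out(name, camera): "pixels" (400x640 bool, what is visible of it).
- models.place_of(name, camera): "xyz" ([x, y, z] in mm, in world coordinates, good to about 4 mm: a listed point, or the origin of a listed thing).
The state is a dict: "time": time; "joint_pos": joint angles; "qd": joint speeds; "joint_efforts": joint torques, N m; "tool_pos": TCP position; "tcp_rot": TCP orientation; "ft_force": force on the tool from outside, world axes, zero at the start; "wrist_torque": the same for the moment, N m; "finger_gap": finger opening in mm; "grip_force": force on a finger pad.
Only numpy, scipy, OpenCV 4.12 (cv2) and the standard library are available. Lean on these libraries where they do the work, as an engineer would, in place of code of your own. Each camera call takes 0.05 s, during which the arm holds its last target. There are 200 camera calls.

## Working session

There is one attempt and no reset: what is moved stays moved. The work goes in short steps, Python scripts to look and compute and a tool call to move; the robot and the scene stay as the last step left them, time stands still between calls to the robot, and variables do not carry over. Pictures are saved under pics/ and viewed, at most 10 in all, crops included, and the job is handed in when it is done.

Besides the shell and the picture viewer there is one more tool, called after "Call:" as a command line: name --pt "numbers of a row" for each row, then --argument value for the rest. apply_moves: Moves the arm, as the interface text tells. Its arguments: {"type":"object","properties":{"rows":{"type":"array"},"fingers":{"type":"number"},"grip_force":{"type":"number"}},"required":["rows"]}

```bash
mkdir -p pics; cat > h.py <<'E'
import numpy as np, cv2
from bench import sense, eyes, job, models
def cal(n):
    c=eyes.get_calibration(n); return np.array(c["intrinsics"]),np.array(c["R"]),np.array(c["t"]).ravel()
def proj(n,X):
    K,R,t=cal(n); p=K@(R@np.array(X,float)+t); return p[:2]/p[2]
def ray_z(n,uv,z):
    K,R,t=cal(n); d=R.T@np.linalg.inv(K)@np.array([uv[0],uv[1],1.]); o=-R.T@t
    return o+d*(z-o[2])/d[2]
def cloud(n,depth):
    K,R,t=cal(n); v,u=np.mgrid[0:400,0:640]
    p=np.stack([u,v,np.ones_like(u)],-1)@np.linalg.inv(K).T*depth[...,None]
    return (p-t)@R
E
python3 - <<'E'
from h import *
print(sense())
for n in("top","side"):
    p,d=eyes.snapshot(n); cv2.imwrite(f"pics/{n}0.png",p[...,::-1]); np.savez(f"{n}0.npz",p=p,d=d)
    K,R,t=cal(n); print(n,K[0,0],(-R.T@t).round(0),R[2].round(2))
    for o in("tester","station","bush_mouth","spindle","weight","small_weight","rack","pin","tin","cutter","driver","spare_holder"):
        r=models.place_of(o,n)
        print(o,[(np.round(a["xyz"]).tolist(),round(a["confidence"],2),proj(n,a["xyz"]).round().tolist()) for a in r[:3]])
E
```

```text
{'time': 0.0, 'joint_pos': array([-7.75991815e+01,  7.51421731e+00,  8.53323870e+01, -2.50113514e-03,
        8.72604283e+01, -4.89346915e+00]), 'qd': array([-0.01911165,  0.09796497, -0.02010697,  0.0198693 , -0.00490673,
       -0.0622244 ]), 'joint_efforts': array([ 2.33593317e-03, -5.69399929e+01, -5.00552666e+01, -6.69783572e-05,
        1.46810169e-02, -1.42044149e-05]), 'tool_pos': array([ 178.24775538, -572.31856984,  230.22392839]), 'tcp_rot': array([-1.79893144e+02, -6.64129034e-03,  1.72944034e+01]), 'ft_force': array([-0.30482187,  0.39828614,  0.17894333]), 'wrist_torque': array([-0.010195  ,  0.00118339, -0.02531976]), 'grip_force': 0.0, 'finger_gap': 85.33716063468114}
top 382.1001170061732 [ 442.    3. 1049.] [ 0.07  0.   -1.  ]
tester []
station [([530.0, -59.0, 127.0], 0.83, [345.0, 192.0])]
bush_mouth [([531.0, -53.0, 188.0], 0.66, [344.0, 189.0])]
spindle [([508.0, -342.0, 4.0], 0.64, [446.0, 201.0])]
weight [([427.0, 319.0, -1.0], 0.92, [205.0, 237.0]), ([442.0, 416.0, 1.0], 0.86, [170.0, 232.0])]
small_weight []
rack [([497.0, -364.0, 1.0], 0.92, [454.0, 205.0])
[... 486 characters left out ...]
tation [([532.0, -56.0, 127.0], 0.9, [329.0, 223.0]), ([531.0, -52.0, 189.0], 0.28, [329.0, 203.0])]
bush_mouth [([534.0, -54.0, 188.0], 0.71, [330.0, 203.0])]
spindle [([508.0, -339.0, 6.0], 0.7, [349.0, 368.0])]
weight [([531.0, -53.0, 187.0], 0.62, [329.0, 204.0]), ([445.0, 416.0, 3.0], 0.49, [269.0, 145.0])]
small_weight [([570.0, 388.0, -3.0], 0.51, [308.0, 146.0])]
rack [([500.0, -360.0, 0.0], 0.78, [347.0, 381.0])]
pin [([506.0, -341.0, 109.0], 0.87, [351.0, 348.0])]
tin []
cutter [([734.0, -326.0, 1.0], 0.55, [450.0, 340.0])]
driver [([303.0, -329.0, 2.0], 0.66, [246.0, 387.0]), ([507.0, -339.0, 109.0], 0.23, [351.0, 347.0])]
spare_holder [([596.0, -392.0, 2.0], 0.7, [400.0, 387.0])]
```

View pics/top0.png

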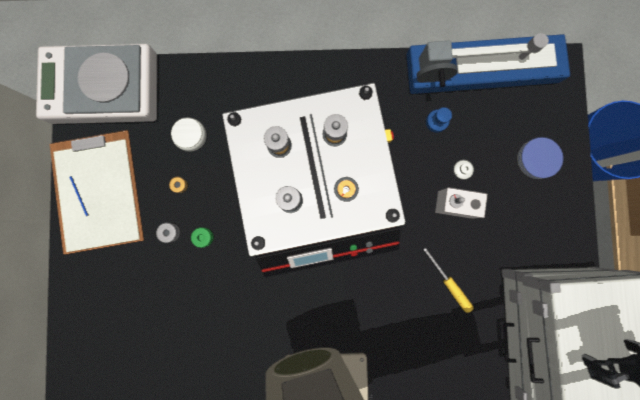

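View pics/side0.png

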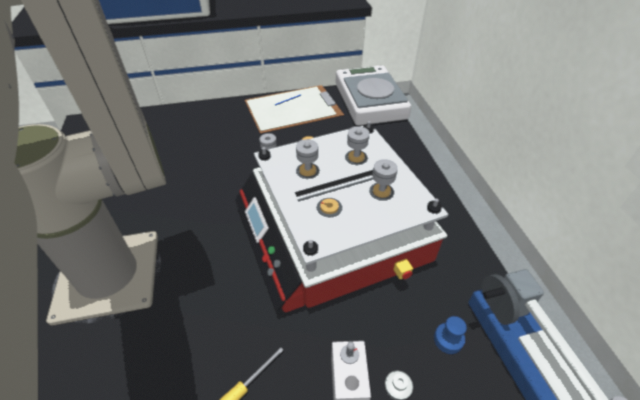

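Top view: the grey ring at (168,232) and the green ring at (201,238) both look like the weight. The brass ring at (177,185) is the small weight. The steel-grey one at (168,232), world about (443,416), fits "large steel weight"; green is excluded. I'll confirm it in one crop, together with the red lines.

```bash
python3 - <<'E'
from h import *
T=np.load("top0.npz");S=np.load("side0.npz")
def c(p,u,v,r): return cv2.resize(p[max(0,v-r):v+r,u-r:u+r],(380,290) if 0 else (290,290),interpolation=cv2.INTER_NEAREST)
a=np.hstack([c(T["p"],345,189,16),c(T["p"],458,200,16)]);b=np.hstack([c(S["p"],330,206,16),c(S["p"],351,354,16)])
w=cv2.resize(T["p"][170:250,150:220],(220,251),interpolation=cv2.INTER_NEAREST); w=np.vstack([w,np.zeros((329,220,3),np.uint8)])
cv2.imwrite("pics/m.png",np.hstack([np.vstack([a,b]),w])[...,::-1])
# red pixels
for n,D,z,(u,v),cz in(("top",T,187,(345,189),None),("side",S,187,(330,206),None),("top",T,None,(458,200),None),("side",S,None,(351,354),None)):
    p=D["p"].astype(int); m=np.zeros(p.shape[:2],bool); m[v-18:v+18,u-18:u+18]=1
    red=p[...,0]-np.maximum(p[...,1],p[...,2])
    m1=m&(red>45); 
    P=cloud(n,D["d"])
    vs,us=np.nonzero(m1)
    print(n,u,v,[(int(x),int(y),p[y,x].tolist(),P[y,x].round(0).tolist()) for x,y in zip(us,vs)][:14])
for n,D in(("top",T),("side",S)):
    P=cloud(n,D["d"]); m=(abs(P[...,2]-178)<5)&(P[...,0]>300)&(P[...,0]<800)&(abs(P[...,1])<260)
    r=cv2.minAreaRect(P[m][:,:2].astype(np.float32)); print(n,r)
E
```

```text
top 345 189 [(347, 185, [219, 171, 99], [539.0, -60.0, 187.0]), (339, 193, [219, 171, 98], [522.0, -41.0, 187.0]), (342, 193, [243, 186, 118], [522.0, -48.0, 187.0]), (340, 194, [220, 171, 96], [519.0, -44.0, 187.0]), (341, 194, [238, 180, 103], [519.0, -46.0, 185.0]), (342, 194, [232, 139, 87], [519.0, -48.0, 190.0]), (343, 194, [223, 139, 92], [519.0, -50.0, 189.0]), (341, 195, [207, 137, 83], [517.0, -46.0, 188.0]), (342, 195, [222, 130, 82], [517.0, -48.0, 187.0]), (343, 195, [234, 170, 99], [517.0, -50.0, 187.0]), (343, 196, [226, 178, 100], [515.0, -50.0, 186.0])]
side 330 206 [(321, 202, [159, 109, 92], [517.0, -38.0, 180.0]), (322, 202, [194, 127, 90], [518.0, -44.0, 186.0]), (323, 202, [210, 152, 98], [520.0, -45.0, 186.0]), (321, 203, [175, 129, 92], [515.0, -47.0, 187.0]), (322, 203, [191, 129, 86], [517.0, -47.0, 186.0]), (323, 203, [197, 137, 89], [519.0, -49.0, 188.0])]
top 458 200 [(454, 195, [196, 130, 126], [518.0, -337.0, 87.0]), (454, 196, [195, 144, 140], [516.0, -337.0, 87.0]), (455, 196, [191, 138, 137], [516.0, -340.0, 86.0]), (455, 197, [168, 109, 107], [513.0, -338.0, 91.0])]
side 351 354 [(354, 349, [154, 102, 104], [510.0, -344.0, 109.0]), (355, 349, [186, 119, 121], [516.0, -336.0, 87.0]), (356, 349, [199, 145, 147], [518.0, -336.0, 88.0])]
top ((584.4326782226562, 18.860916137695312), (330.832275390625, 360.6712341308594), 10.104052543640137)
side ((584.2329711914062, 18.7222900390625), (331.309326171875, 363.3970947265625), 10.116917610168457)
```

View pics/m.png

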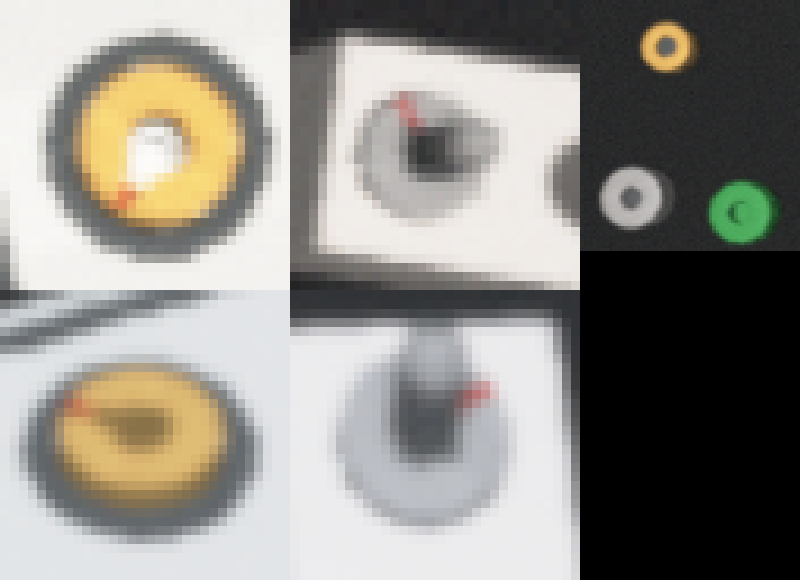

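The crops confirm the grey steel ring as the weight. The bush's red line points to image lower-left in the top view (crop 123,198). The spindle's red line points to upper-left (crop 407,105). Next I'll compute both angles and the centres.

```bash
cat >> h.py <<'E'
def bushfit(n,D,z=187,c0=(531,-55)):
    p=D["p"].astype(int); u0,v0=proj(n,(*c0,z)).round().astype(int)
    m=np.zeros((400,640),np.uint8); m[v0-18:v0+18,u0-18:u0+18]=1
    br=((p[...,0]-p[...,2]>60)&(m>0)).astype(np.uint8)
    cs=max(cv2.findContours(br,cv2.RETR_EXTERNAL,cv2.CHAIN_APPROX_NONE)[0],key=len)[:,0]
    W=np.array([ray_z(n,q,z)[:2] for q in cs]); c,r=cv2.minEnclosingCircle(W.astype(np.float32)); e=cv2.fitEllipse(W.astype(np.float32))
    return np.array(e[0]),e[1]
def redc(n,D,z,c,rad):
    p=D["p"].astype(float); u0,v0=proj(n,(*c,z)).round().astype(int); out=[]
    for v in range(v0-20,v0+20):
        for u in range(u0-20,u0+20):
            if not(0<=v<400):continue
            X=ray_z(n,(u,v),z)[:2]-c; R=np.linalg.norm(X)
            if rad[0]<R<rad[1]:
                g=p[v,u]; out.append((*X,g[0],g[1],g[2]))
    o=np.array(out); s=o[:,3]/o[:,2]; w=np.clip(0.9*np.median(s)-s,0,None); w[w<w.max()*.3]=0
    x=(w[:,None]*o[:,:2]).sum(0)/w.sum(); return x,np.degrees(np.arctan2(x[1],x[0]))
E
python3 - <<'E'
from h import *
for n in("top","side"):
    D=np.load(n+"0.npz"); c,r=bushfit(n,D); print(n,"bush",c,r,redc(n,D,187,c,(10,20)))
    P=cloud(n,D["d"])
    m=(np.hypot(P[...,0]-507,P[...,1]+341)<30)
    k=m&(abs(P[...,2]-80)<4); r=cv2.minAreaRect(P[k][:,:2].astype(np.float32)); print(" racktop",r)
    k=m&(P[...,2]>112); print(" pin",P[k].mean(0), k.sum())
    k=m&(abs(P[...,2]-86)<2.5); print(" collar",P[k][:,:2].min(0),P[k][:,:2].max(0))
    for c in((507.,-341.),(508.,-340.),(506,-342)): print(" key",c,redc(n,D,86,np.array(c),(9,18)))
    m=(np.hypot(P[...,0]-443,P[...,1]-416)<45)&(abs(P[...,2]-32)<4); print(" weight",cv2.minEnclosingCircle(P[m][:,:2].astype(np.float32)),m.sum(),P[m].mean(0)) if m.sum()>3 else 0
E
```

```text
top bush [531.42669678 -57.44067001] (38.89148712158203, 39.87646484375) (array([-13.26395277,   9.13545266]), np.float64(145.44315014905004))
 racktop ((505.300048828125, -342.868896484375), (55.273475646972656, 56.47905731201172), 80.86158752441406)
 pin [ 503.81223678 -338.46380651  124.70250347] 36
 collar [ 478.19303709 -365.67246572] [ 534.02938044 -317.2242391 ]Traceback (most recent call last):
  File "<stdin>", line 9, in <module>
  File "h.py", line 26, in redc
    X=ray_z(n,(u,v),z)[:2]-c; R=np.linalg.norm(X)
      ~~~~~^^^^^^^^^^^
  File "h.py", line 8, in ray_z
    K,R,t=cal(n); d=R.T@np.linalg.inv(K)@np.array([uv[0],uv[1],1.]); o=-R.T@t
          ~~~^^^
  File "h.py", line 4, in cal
    c=eyes.get_calibration(n); return np.array(c["intrinsics"]),np.array(c["R"]),np.array(c["t"]).ravel()
ValueError: time passes only in moves, steps and waits
```

```bash
sed -i 's/^def cal(n):/from functools import lru_cache\n@lru_cache\ndef cal(n):/' h.py
python3 - <<'E'
from h import *
for n in("top","side"):
    D=np.load(n+"0.npz"); c,r=bushfit(n,D); print(n,"bush",c.round(1),r,redc(n,D,187,c,(10,20)))
    P=cloud(n,D["d"])
    m=(np.hypot(P[...,0]-507,P[...,1]+341)<22)
    k=m&(P[...,2]>119); print(" pin",P[k].mean(0),np.median(P[k],0), k.sum())
    # collar: grey pixels, ellipse on z=86
    p=D["p"].astype(int); k=(m&(p.max(-1)<205)&(P[...,2]>83)).astype(np.uint8)
    cs=max(cv2.findContours(k,cv2.RETR_EXTERNAL,cv2.CHAIN_APPROX_NONE)[0],key=len)[:,0]
    W=np.array([ray_z(n,q,86)[:2] for q in cs]).astype(np.float32); print(" collar",cv2.fitEllipse(W),W.min(0),W.max(0))
    for c in((507.,-341.),(508.,-340.),(506,-342)): print(" key",c,redc(n,D,86,np.array(c),(9,18)))
    m=(np.hypot(P[...,0]-443,P[...,1]-416)<45)&(abs(P[...,2]-32)<4); print(" weight",cv2.minEnclosingCircle(P[m][:,:2].astype(np.float32)),m.sum(),P[m].mean(0)) if m.sum()>3 else 0
E
```

```text
top bush [531.4 -57.4] (38.89148712158203, 39.87646484375) (array([-13.26395277,   9.13545266]), np.float64(145.44315014905004))
 pin [ 503.83561923 -339.1923275   126.45573209] [ 503.97721887 -338.65083747  126.45139987] 30
 collar ((504.4570007324219, -341.4996337890625), (33.0113525390625, 36.33500671386719), 9.467531204223633) [ 487.97488 -361.77   ] [ 521.1748  -323.44092]
 key (507.0, -341.0) (array([10.74907808,  3.37714465]), np.float64(17.441672367221912))
 key (508.0, -340.0) (array([10.95758549,  2.82352779]), np.float64(14.449524646041283))
 key (506, -342) (array([11.75036057,  4.37765484]), np.float64(20.433126372518625))
 weight ((441.8738098144531, 414.54119873046875), 26.29253387451172) 256 [442.64709663 413.81544035  32.45729365]
side bush [530.5 -57.7] (36.91321563720703, 40.410011291503906) (array([-13.16614514,  11.39696325]), np.float64(139.11967040777068))
 pin [ 503.79270767 -341.64687435  124.33809806] [ 503.65942995 -341.93943515  124.52583208] 53
 collar ((504.18798828125, -339.79180908203125), (31.300827026367188, 39.7292594909668), 157.93099975585938) [ 486.06104 -358.97717] [ 519.7229 -318.2643]
 key (507.0, -341.0) (array([9.53599944, 6.06784947]), np.float64(32.46899490436696))
 key (508.0, -340.0) (array([9.36269253, 5.28054133]), np.float64(29.422918163070893))
 key (506, -342) (array([10.18423928,  6.83867351]), np.float64(33.88119321686595))
 weight ((443.1846618652344, 413.0465087890625), 26.986553192138672) 124 [441.80010334 411.28491316  31.81803736]
```

Call:
apply_moves --pt "54.3 -17.9 0 0 0 0" --pt "54.3 -17.9 0 0 0 0" --pt "54.3 -17.9 0 0 0 0" --pt "54.3 -17.9 0 0 0 0" --pt "54.3 -17.9 0 0 0 0" --fingers 60

```text
time: 1.92
tool_pos: [412.4, -405.5, 231.5]
tcp_rot: [180.0, -0.0, 17.3]
ft_force: [0.5, -2.0, 0.9]
finger_gap: 60.1
grip_force: 0.0
```

Call:
apply_moves --pt "54.3 -17.9 0 0 0 0" --pt "54.3 -17.9 0 0 0 0" --pt "0 0 40 0 0 0" --pt "0 0 30 0 0 0" --pt "0 0 15 0 0 0"

```text
time: 2.55
tool_pos: [503.3, -339.3, 144.1]
tcp_rot: [-179.9, 0.1, 17.3]
ft_force: [-0.3, -0.5, -0.4]
finger_gap: 59.9
grip_force: 0.0
```

```bash
python3 - <<'E'
from h import *
s=sense(); print(s["time"],s["tool_pos"],s["tcp_rot"],s["joint_pos"])
p,d=eyes.snapshot("side"); cv2.imwrite("pics/a.png",cv2.resize(p[270:400,260:440],None,fx=4,fy=4)[...,::-1])
print(proj("side",(504,-340,126)),proj("side",s["tool_pos"]))
E
```

```text
2.55 [ 503.27792619 -339.33797103  144.0509588 ] [-1.79854578e+02  9.76504202e-02  1.73162351e+01] [-3.88286639e+01  1.18607790e+01  8.96150995e+01 -8.12129764e-05
  7.86992876e+01  3.38552410e+01]
[350.6168683  343.67313106] [350.73585255 338.9824543 ]
```

View pics/a.png

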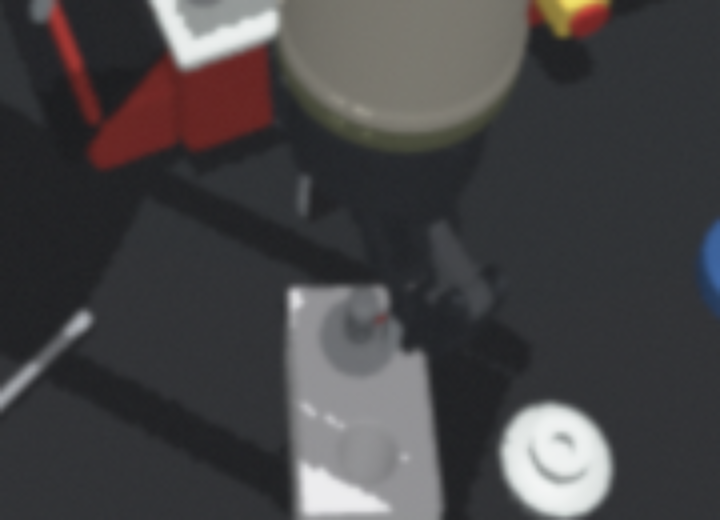

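The side view shows the pin top at pixel (350.5,342.5), in line with the TCP, and the near finger at about (370,346). I'll check the finger geometry by projection.

```bash
python3 - <<'E'
from h import *
c=np.array((503.3,-339.3,152)); y=np.array((.297,-.955,0))
for k in(-42,-30,0,30,42): print(k,proj("side",c+k*y))
E
```

```text
-42 [338.34751446 317.45314345]
-30 [341.87405726 322.88248484]
0 [351.01729591 336.95909386]
30 [360.65799673 351.80157814]
42 [364.6627606 357.9671719]
```

Call:
apply_moves --pt "0.5 0.5 20 0 0 0" --pt "0 0 20 0 0 0" --pt "0 0 12 0 0 0" --pt "0 0 0 0 0 0" --pt "0 0 0 0 0 0"

```text
time: 3.22
tool_pos: [505.0, -340.9, 94.9]
tcp_rot: [180.0, -0.0, 17.3]
ft_force: [0.4, 0.5, 0.8]
finger_gap: 60.4
grip_force: 0.0
```

Call:
apply_moves --pt "0 0 0 0 0 0" --pt "0 0 0 0 0 0" --pt "0 0 0 0 0 0" --pt "0 0 0 0 0 0" --pt "0 0 0 0 0 0" --fingers 0 --grip_force 50

```text
time: 3.85
tool_pos: [505.0, -340.9, 94.9]
tcp_rot: [180.0, -0.0, 17.3]
ft_force: [0.5, 0.3, 4.8]
finger_gap: 12.4
grip_force: 49.1
```

Call:
apply_moves --pt "0 0 -30 0 0 0" --pt "0 0 -50 0 0 0" --pt "0 0 -55 0 0 0" --pt "0 0 -55 0 0 0" --pt "0 0 -30 0 0 0"

```text
time: 4.47
tool_pos: [505.2, -341.0, 317.7]
tcp_rot: [179.8, -0.1, 17.3]
ft_force: [0.4, 0.0, -1.1]
finger_gap: 12.6
grip_force: 49.0
```

Call:
apply_moves --pt "12 -28.6 0 0 0 0" --pt "22 -52.5 0 0 0 0" --pt "22 -52.5 0 0 0 0" --pt "22 -52.5 0 0 0 0" --pt "12 -28.5 0 0 0 0"

```text
time: 5.1
tool_pos: [526.5, -106.2, 313.6]
tcp_rot: [-179.9, 0.0, 17.4]
ft_force: [-0.2, 0.1, -1.8]
finger_gap: 12.4
grip_force: 49.1
```

```bash
python3 - <<'E'
from h import *
s=sense(); print(s["time"],s["tool_pos"],s["tcp_rot"],s["joint_pos"],s["finger_gap"],s["ft_force"])
p,d=eyes.snapshot("side"); np.savez("side1.npz",p=p,d=d)
t=s["tool_pos"]; f=t-[0,0,88.3]; print("foot",proj("side",f),"collar",proj("side",f+[0,0,80]))
for o in("foot","seat","spindle","pin","bush_mouth"): print(o,[(np.round(a["xyz"],1).tolist(),round(a["confidence"],2)) for a in models.place_of(o,"side")[:2]])
u,v=proj("side",f+[0,0,40]).astype(int)
cv2.imwrite("pics/b.png",cv2.resize(p[v-50:v+50,u-65:u+65],None,fx=6,fy=6,interpolation=cv2.INTER_CUBIC)[...,::-1]); print(u-65,v-50)
E
```

```text
5.1 [ 526.51244378 -106.15548686  313.64926158] [-1.79935839e+02  3.71134337e-02  1.74065168e+01] [-1.68911065e+01 -3.36912979e+00  8.78524315e+01  3.22442741e-02
  9.55835116e+01  5.57055159e+01] 12.406530207152203 [-0.21500264  0.12880011 -1.80227279]
foot [333.07035735 209.75037782] collar [334.26861386 180.97930276]
foot [([529.8, -106.2, 228.2], 0.58)]
seat [([524.9, -107.6, 305.2], 0.59), ([444.9, 414.3, 2.6], 0.26)]
spindle [([526.9, -103.1, 223.5], 0.77)]
pin [([525.6, -103.5, 328.2], 0.88), ([526.2, -102.8, 225.8], 0.37)]
bush_mouth [([534.3, -51.4, 187.3], 0.58)]
268 145
```

View pics/b.png

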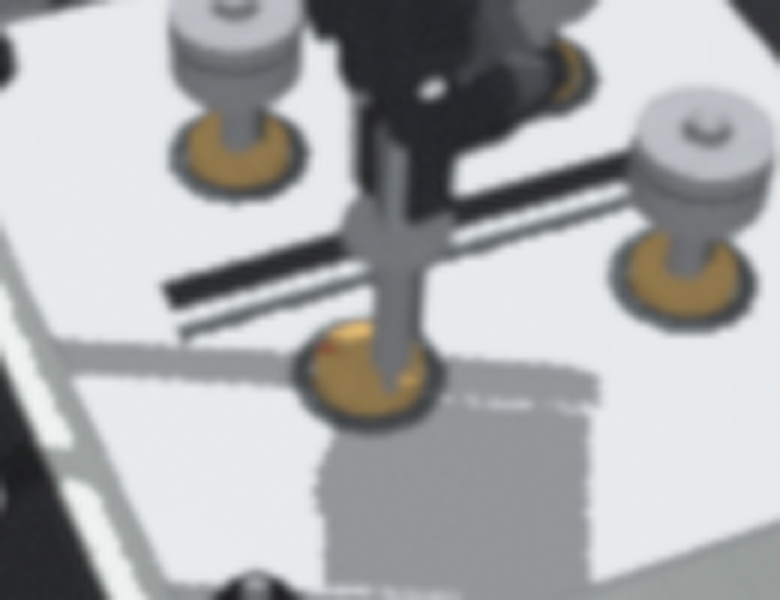

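The spindle hangs upright and centred: collar at pixel (334,183), foot at (333,210). The bush centre is at (330,207) with its red line on its upper left. I'll move over the bush and turn to just short of the expected angle.

Call:
apply_moves --pt "9.8 -24 0 0 0 0" --pt "9.8 -23.9 0 0 0 0" --pt "0 0 5 0 0 -0.175" --pt "0 0 5 0 0 -0.175" --pt "0 0 5 0 0 -0.175"

```text
time: 6.02
tool_pos: [531.2, -58.7, 298.9]
tcp_rot: [-180.0, 0.0, 47.6]
ft_force: [0.1, 1.0, -1.4]
finger_gap: 12.1
grip_force: 49.1
```

Call:
apply_moves --pt "0 0 5 0 0 -0.175" --pt "0 0 5 0 0 -0.175" --pt "0 0 4 0 0 -0.175" --pt "0 0 0 0 0 -0.175" --pt "0 0 0 0 0 -0.175"

```text
time: 6.65
tool_pos: [531.2, -58.8, 284.9]
tcp_rot: [-180.0, -0.0, 97.7]
ft_force: [0.7, -0.9, -1.1]
finger_gap: 12.8
grip_force: 49.1
```

Call:
apply_moves --pt "0 0 0 0 0 -0.175" --pt "0 0 0 0 0 -0.175" --pt "0 0 0 0 0 -0.175" --pt "0 0 0 0 0 0" --pt "0 0 0 0 0 0"

```text
time: 7.28
tool_pos: [531.2, -58.1, 285.1]
tcp_rot: [-180.0, -0.0, 127.3]
ft_force: [0.1, -0.1, -1.7]
finger_gap: 12.1
grip_force: 49.1
```

```bash
python3 - <<'E'
from h import *
P=[]
for n in("side","side","top"):
    p,d=eyes.snapshot(n); s=sense(); P.append(s["tool_pos"]); print(s["time"],s["tool_pos"].round(1),s["tcp_rot"].round(1),s["ft_force"].round(1))
    np.savez(n+"2.npz",p=p,d=d)
    if n=="side": ps=p
t=np.mean(P,0); f=t-[0,0,88.3]; print(t,"foot",proj("side",f),"seat",proj("side",f+[0,0,80]),"bush",proj("side",(531.3,-57.2,187)))
u,v=proj("side",f+[0,0,40]).astype(int)
a=cv2.resize(ps[v-50:v+50,u-35:u+35],None,fx=5.5,fy=5.5,interpolation=cv2.INTER_CUBIC)
u2,v2=proj("top",(531.3,-57.2,187)).astype(int); b=cv2.resize(p[v2-50:v2+50,u2-35:u2+35],None,fx=5.5,fy=5.5,interpolation=cv2.INTER_CUBIC)
cv2.imwrite("pics/c.png",np.hstack([a,b])[...,::-1]); print(u-35,v-50)
E
```

```text
7.325 [531.2 -57.9 285.2] [-180.    -0.   127.3] [ 1.3  0.7 -1.3]
7.375 [531.3 -57.8 285.2] [-180.    -0.   127.4] [ 0.7  0.2 -0.6]
7.425 [531.3 -57.6 285.3] [-180.    -0.   127.4] [ 0.2  0.2 -0.6]
[531.26506336 -57.77912887 285.20957679] foot [329.46651384 202.08173579] seat [330.32157204 174.71817475] bush [329.32213241 205.02302836]
294 138
```

View pics/c.png

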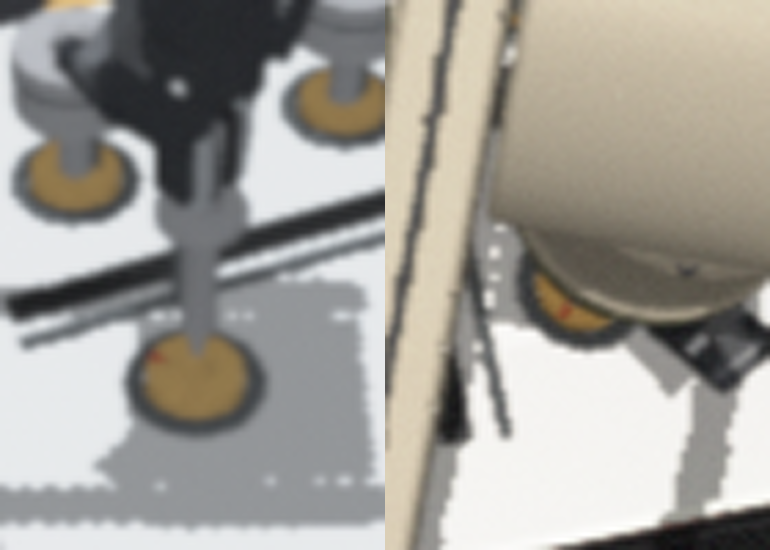

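Call:
apply_moves --pt "0 0 8 0 0 0" --pt "0 0 6 0 0 0" --pt "0 0 5 0 0 0" --pt "0 0 4 0 0 0" --pt "0 0 2 0 0 0"

```text
time: 8.05
tool_pos: [531.2, -57.3, 259.9]
tcp_rot: [-180.0, -0.0, 127.6]
ft_force: [-1.0, -0.1, -1.4]
finger_gap: 12.7
grip_force: 49.1
```

Call:
apply_moves --pt "0 0 1 0 0 0" --pt "0 0 1 0 0 0" --pt "0 0 1 0 0 0" --pt "0 0 1 0 0 0" --pt "0 0 0 0 0 0"

```text
time: 8.68
tool_pos: [531.3, -57.3, 256.2]
tcp_rot: [180.0, -0.0, 127.6]
ft_force: [1.0, 1.1, -2.2]
finger_gap: 12.5
grip_force: 49.1
```

Call:
apply_moves --pt "0 0 1 0 0 0" --pt "0 0 1 0 0 0" --pt "0 0 1 0 0 0" --pt "0 0 0.5 0 0 0" --pt "0 0 0 0 0 0"

```text
time: 9.3
tool_pos: [531.2, -57.4, 252.7]
tcp_rot: [-180.0, -0.0, 127.6]
ft_force: [0.5, 0.6, -1.8]
finger_gap: 12.5
grip_force: 49.1
```

Call:
apply_moves --pt "0 0 0.5 0 0 0" --pt "0 0 0.5 0 0 0" --pt "0 0 0.5 0 0 0" --pt "0 0 0 0 0 0" --pt "0 0 0 0 0 0"

```text
time: 9.93
tool_pos: [531.4, -57.4, 251.5]
tcp_rot: [180.0, 0.0, 127.6]
ft_force: [-0.3, 0.9, 1.1]
finger_gap: 12.3
grip_force: 49.3
```

Call:
apply_moves --pt "0 0 0.4 0 0 0" --pt "0 0 0 0 0 0" --pt "0 0 0.4 0 0 0" --pt "0 0 0 0 0 0" --pt "0 0 0 0 0 0"

```text
time: 10.55
tool_pos: [531.4, -57.4, 250.7]
tcp_rot: [180.0, 0.0, 127.6]
ft_force: [0.1, 0.4, 3.8]
finger_gap: 12.4
grip_force: 49.7
```

Call:
apply_moves --pt "0 0 0.6 0 0 -0.03" --pt "0 0 0 0 0 -0.03" --pt "0 0 0 0 0 -0.03" --pt "0 0 0 0 0 -0.03" --pt "0 0 0 0 0 0"

```text
time: 11.18
tool_pos: [531.1, -57.4, 249.5]
tcp_rot: [-180.0, -0.0, 134.5]
ft_force: [0.1, 1.0, -1.8]
finger_gap: 12.4
grip_force: 49.1
```

```bash
python3 -c "
from h import *
s=sense(); print(s['tool_pos'],s['tcp_rot'],s['ft_force'],s['wrist_torque'])"
```

```text
[531.10210729 -57.35991497 249.52887863] [-1.79976353e+02 -3.09187083e-02  1.34495479e+02] [ 0.09678339  1.0191761  -1.84904564] [ 0.15869974  0.02730756 -0.05355609]
```

Force fell to zero, so the key seems to have found the keyway. I'll lower gently.

Call:
apply_moves --pt "0 0 0.5 0 0 0" --pt "0 0 0.5 0 0 0" --pt "0 0 0.5 0 0 0" --pt "0 0 0.5 0 0 0" --pt "0 0 0 0 0 0"

```text
time: 11.8
tool_pos: [531.3, -57.4, 247.8]
tcp_rot: [-180.0, -0.0, 134.5]
ft_force: [-0.5, 1.0, -1.6]
finger_gap: 12.6
grip_force: 49.2
```

```bash
python3 -c "
from h import *
s=sense(); print(s['tool_pos'],s['tcp_rot'],s['ft_force'],s['wrist_torque'])"
```

```text
[531.27355008 -57.35360733 247.83203738] [-1.79999550e+02 -4.23677156e-03  1.34461077e+02] [-0.4614909   0.96427156 -1.6311742 ] [ 0.23616978  0.04022595 -0.06272999]
```

Call:
apply_moves --pt "0 0 1.5 0 0 0" --pt "0 0 1.5 0 0 0" --pt "0 0 1.5 0 0 0" --pt "0 0 1.5 0 0 0" --pt "0 0 0 0 0 0"

```text
time: 12.42
tool_pos: [531.2, -57.3, 241.7]
tcp_rot: [-180.0, -0.0, 134.5]
ft_force: [0.7, 1.2, -2.1]
finger_gap: 12.6
grip_force: 49.1
```

Call:
apply_moves --pt "0 0 1.5 0 0 0" --pt "0 0 1.5 0 0 0" --pt "0 0 1.5 0 0 0" --pt "0 0 1.5 0 0 0" --pt "0 0 0 0 0 0"

```text
time: 13.05
tool_pos: [531.2, -57.3, 235.7]
tcp_rot: [-180.0, -0.0, 134.5]
ft_force: [-0.1, 0.9, -1.2]
finger_gap: 12.7
grip_force: 49.1
```

Call:
apply_moves --pt "0 0 1 0 0 0" --pt "0 0 1 0 0 0" --pt "0 0 0.5 0 0 0" --pt "0 0 0.5 0 0 0" --pt "0 0 0 0 0 0"

```text
time: 13.68
tool_pos: [531.3, -57.4, 232.8]
tcp_rot: [180.0, -0.0, 134.5]
ft_force: [0.6, 0.8, -0.8]
finger_gap: 12.5
grip_force: 49.2
```

Call:
apply_moves --pt "0 0 0.5 0 0 0" --pt "0 0 0.5 0 0 0" --pt "0 0 0.5 0 0 0" --pt "0 0 0 0 0 0" --pt "0 0 0 0 0 0"

```text
time: 14.3
tool_pos: [531.4, -57.4, 231.6]
tcp_rot: [180.0, 0.0, 134.5]
ft_force: [-0.9, 0.9, 2.6]
finger_gap: 12.9
grip_force: 49.5
```

Call:
apply_moves --pt "0 0 0.4 0 0 0" --pt "0 0 0.4 0 0 0" --pt "0 0 0 0 0 0" --pt "0 0 0 0 0 0" --pt "0 0 0 0 0 0"

```text
time: 14.92
tool_pos: [531.6, -57.4, 231.2]
tcp_rot: [180.0, 0.0, 134.5]
ft_force: [-1.1, 0.3, 6.5]
finger_gap: 12.4
grip_force: 49.9
```

Contact came at home depth, 20 mm below the key stop. I'll release and rise.

Call:
apply_moves --pt "0 0 0 0 0 0" --pt "0 0 0 0 0 0" --pt "0 0 0 0 0 0" --pt "0 0 -4 0 0 0" --pt "0 0 -10 0 0 0" --fingers 60

```text
time: 15.55
tool_pos: [531.0, -57.3, 244.6]
tcp_rot: [-180.0, -0.0, 134.5]
ft_force: [0.1, 0.2, 0.0]
finger_gap: 59.9
grip_force: 0.0
```

Call:
apply_moves --pt "0 0 -25 0 0 0" --pt "0 0 -30 0 0 0" --pt "0 0 -30 0 0 0.155" --pt "0 0 0 0 0 0.155" --pt "0 0 0 0 0 0.155"

```text
time: 16.18
tool_pos: [531.7, -57.5, 331.3]
tcp_rot: [179.9, 0.1, 107.5]
ft_force: [-0.3, -0.7, -0.4]
finger_gap: 60.2
grip_force: 0.0
```

Call:
apply_moves --pt "0 0 0 0 0 0.155" --pt "0 0 0 0 0 0.155" --pt "0 0 0 0 0 0" --pt "0 0 0 0 0 0" --pt "0 0 0 0 0 0" --fingers 75

```text
time: 16.8
tool_pos: [531.3, -57.4, 329.8]
tcp_rot: [180.0, 0.0, 90.2]
ft_force: [0.4, -0.5, 0.3]
finger_gap: 74.7
grip_force: 0.0
```

```bash
python3 - <<'E'
from h import *
s=sense(); t=s["tool_pos"]; y=np.radians(s["tcp_rot"][2]); print(s["time"],t,s["tcp_rot"])
d=np.array((442.5,414))-t[:2]; print("tool dx,dy",d@[np.cos(y),np.sin(y)],d@[np.sin(y),-np.cos(y)])
p,_=eyes.snapshot("side")
for o in("foot","seat","pin"): print(o,[(np.round(a["xyz"],1).tolist(),round(a["confidence"],2)) for a in models.place_of(o,"side")[:2]])
print(proj("side",(531.3,-57.4,223)))
cv2.imwrite("pics/d.png",cv2.resize(p[150:230,280:380],None,fx=6,fy=6,interpolation=cv2.INTER_CUBIC)[...,::-1])
E
```

```text
16.8 [531.30252848 -57.39445258 329.77975568] [1.79989938e+02 4.04942170e-03 9.01682729e+01]
tool dx,dy 471.65322479721965 -87.41770143356698
foot []
seat [([530.2, -50.1, 222.1], 0.82)]
pin [([529.3, -53.7, 244.0], 0.8)]
[329.70646605 193.44621185]
```

View pics/d.png

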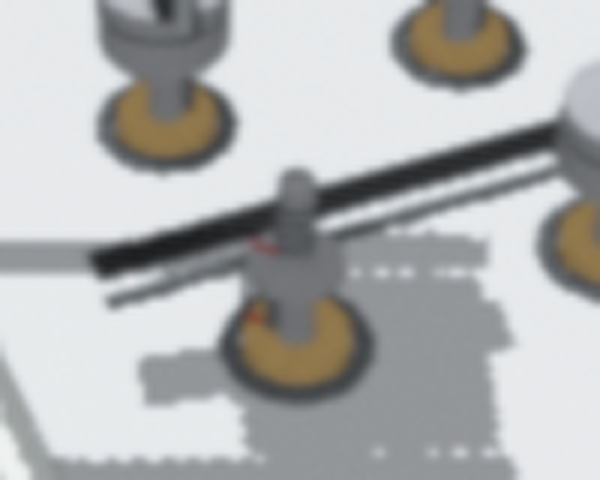

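The spindle stands home: collar at pixel (329,195), red lines on bush and collar aligned. Now to the steel weight.

Call:
apply_moves --pt "30 -5.5 0 0 0 0" --pt "55 -10.2 0 0 0 0" --pt "55 -10.2 0 0 0 0" --pt "55 -10.2 0 0 0 0" --pt "55 -10.2 0 0 0 0"

```text
time: 17.62
tool_pos: [484.2, 194.2, 329.7]
tcp_rot: [180.0, -0.0, 90.1]
ft_force: [0.3, 1.3, 0.5]
finger_gap: 75.1
grip_force: 0.0
```

Call:
apply_moves --pt "55 -10.2 0 0 0 0" --pt "55 -10.2 0 0 0 0" --pt "55 -10.2 0 0 0 0" --pt "40 -7.4 0 0 0 0" --pt "16.7 -3.1 0 0 0 0"

```text
time: 18.25
tool_pos: [442.4, 416.2, 329.1]
tcp_rot: [-180.0, 0.0, 90.2]
ft_force: [0.4, -0.5, 0.6]
finger_gap: 75.0
grip_force: 0.0
```

Call:
apply_moves --pt "0 0 50 0 0 0" --pt "0 0 55 0 0 0" --pt "0 0 55 0 0 0" --pt "0 0 50 0 0 0" --pt "0 0 40 0 0 0"

```text
time: 18.88
tool_pos: [443.1, 412.8, 77.2]
tcp_rot: [-179.9, 0.1, 90.0]
ft_force: [0.3, -0.9, 0.6]
finger_gap: 75.0
grip_force: 0.0
```

```bash
python3 - <<'E'
from h import *
s=sense(); t=s["tool_pos"]; print(s["time"],t,s["tcp_rot"],s["finger_gap"])
for n in("side","top"):
    p,_=eyes.snapshot(n)
    print(n,[(np.round(a["xyz"],1).tolist(),round(a["confidence"],2)) for a in models.place_of("weight",n)[:4]])
    u,v=proj(n,(442.5,414,32)).astype(int); u=max(u,45); v=max(v,40)
    cv2.imwrite(f"pics/e{n}.png",cv2.resize(p[v-40:v+40,u-45:u+45],None,fx=5,fy=5,interpolation=cv2.INTER_CUBIC)[...,::-1])
    print(proj(n,(442.5,414,32)),u-45,v-40)
a=[cv2.imread(f"pics/e{n}.png")[:, :400] for n in("side","top")]; cv2.imwrite("pics/e.png",np.hstack(a))
E
```

```text
18.875 [443.13333188 412.75878516  77.21204367] [-1.79924187e+02  8.41188480e-02  9.00246817e+01] 74.96437274582931
side [([443.9, 414.3, 1.7], 0.77)]
[267.72852019 138.02463425] 222 98
top [([428.0, 320.5, -2.1], 0.87), ([442.3, 414.9, 3.5], 0.81)]
[165.57041327 232.51193285] 120 192
```

View pics/e.png

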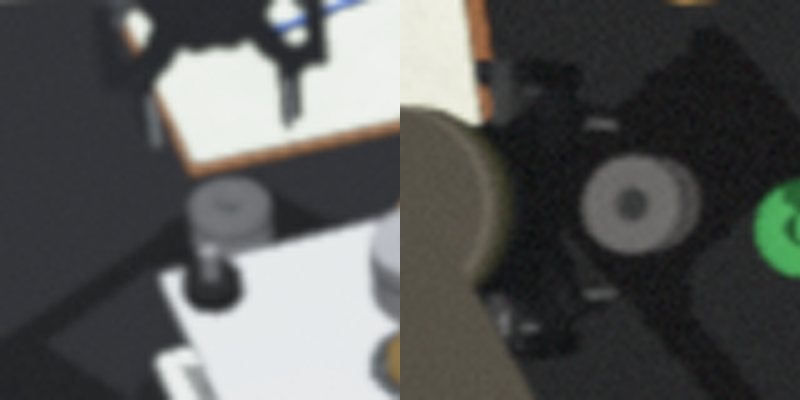

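Side and top views: the steel weight is centred at pixel (268,139) side and (166,233) top, with the fingers straddling it evenly. I'll descend and grip.

Call:
apply_moves --pt "0 0 30 0 0 0" --pt "0 0 25 0 0 0" --pt "0 0 15 0 0 0" --pt "0 0 5 0 0 0" --pt "0 0 0 0 0 0"

```text
time: 19.7
tool_pos: [444.1, 414.7, 5.7]
tcp_rot: [179.9, -0.0, 90.1]
ft_force: [-0.5, 0.6, -0.4]
finger_gap: 75.1
grip_force: 0.0
```

Call:
apply_moves --pt "0 0 0 0 0 0" --pt "0 0 0 0 0 0" --pt "0 0 0 0 0 0" --pt "0 0 0 0 0 0" --pt "0 0 0 0 0 0" --fingers 40 --grip_force 60

```text
time: 20.32
tool_pos: [444.2, 415.1, 6.3]
tcp_rot: [179.9, -0.1, 90.1]
ft_force: [-1.6, -1.0, 6.3]
finger_gap: 49.7
grip_force: 63.6
```

Call:
apply_moves --pt "0 0 -10 0 0 0" --pt "0 0 -30 0 0 0" --pt "0 0 -50 0 0 0" --pt "0 0 -55 0 0 0" --pt "0 0 -50 0 0 0"

```text
time: 20.95
tool_pos: [443.1, 414.0, 201.8]
tcp_rot: [180.0, -0.0, 90.1]
ft_force: [0.1, 0.7, -3.7]
finger_gap: 49.9
grip_force: 63.5
```

Call:
apply_moves --pt "0 0 -50 0 0 0" --pt "0 0 -50 0 0 0" --pt "0 0 -30 0 0 0" --pt "0 0 0 0 0 0" --pt "0 0 0 0 0 0"

```text
time: 21.58
tool_pos: [442.9, 413.8, 327.5]
tcp_rot: [-179.9, 0.1, 90.1]
ft_force: [0.5, -0.4, -4.0]
finger_gap: 49.4
grip_force: 63.4
```

Call:
apply_moves --pt "-30 5.5 0 0 0 0" --pt "-55 10.2 0 0 0 0" --pt "-55 10.2 0 0 0 0" --pt "-55 10.2 0 0 0 0" --pt "-55 10.2 0 0 0 0"

```text
time: 22.2
tool_pos: [488.9, 162.3, 326.6]
tcp_rot: [-179.8, 0.1, 90.1]
ft_force: [0.5, -0.3, -4.3]
finger_gap: 49.7
grip_force: 63.4
```

Call:
apply_moves --pt "-55 10.2 0 0 0 0" --pt "-55 10.2 0 0 0 0" --pt "-55 10.2 0 0 0 0" --pt "-40 7.4 0 0 0 0" --pt "-16.7 3.1 0 0 0 0"

```text
time: 22.82
tool_pos: [530.3, -59.5, 326.6]
tcp_rot: [-179.7, -0.0, 89.9]
ft_force: [0.1, -0.4, -4.0]
finger_gap: 49.5
grip_force: 63.4
```

Call:
apply_moves --pt "0 0 15 0 0 0" --pt "0 0 15 0 0 0" --pt "0 0 5 0 0 0" --pt "0 0 0 0 0 0" --pt "0 0 0 0 0 0"

```text
time: 23.45
tool_pos: [531.5, -56.9, 295.3]
tcp_rot: [179.9, 0.0, 90.1]
ft_force: [-0.9, -0.2, -2.6]
finger_gap: 49.7
grip_force: 63.4
```

```bash
python3 - <<'E'
from h import *
Q=[];A=[]
for i in range(4):
    p,d=eyes.snapshot("side"); s=sense(); Q.append(s["tool_pos"])
    A.append([np.round(a["xyz"],1).tolist()+[round(a["confidence"],2)] for a in models.place_of("weight","side")[:3]]+[np.round(a["xyz"],1).tolist() for a in models.place_of("seat","side")[:2]])
t=np.mean(Q,0); print(s["time"],t,s["tcp_rot"]); print(*A,sep="\n")
np.savez("side3.npz",p=p,d=d)
wb=t-[0,0,4.8]; print("pred weight bottom",proj("side",wb),"top",proj("side",wb+[0,0,32]),"pin top pred",proj("side",(531.3,-57.4,263)))
u,v=proj("side",(531,-57,260)).astype(int); print(u-50,v-40)
cv2.imwrite("pics/f.png",cv2.resize(p[v-40:v+40,u-50:u+50],None,fx=7,fy=7,interpolation=cv2.INTER_CUBIC)[...,::-1])
E
```

```text
23.95 [531.46135868 -57.34502969 295.01287529] [1.79996240e+02 1.01359312e-03 9.00485054e+01]
[[535.9, -57.5, 289.5, 0.68], [530.3, -53.2, 246.0, 0.36], [535.2, -51.9, 222.2]]
[[536.5, -55.6, 291.1, 0.86], [533.5, -51.2, 222.5]]
[[532.0, -57.9, 289.5, 0.67], [532.0, -55.4, 222.3]]
[[534.7, -53.9, 290.8, 0.89], [499.4, -360.2, -3.4, 0.39], [532.2, -53.4, 221.9]]
pred weight bottom [330.52060479 169.62140959] top [330.90900731 157.23024904] pin top pred [330.13712325 179.63007557]
279 140
```

View pics/f.png

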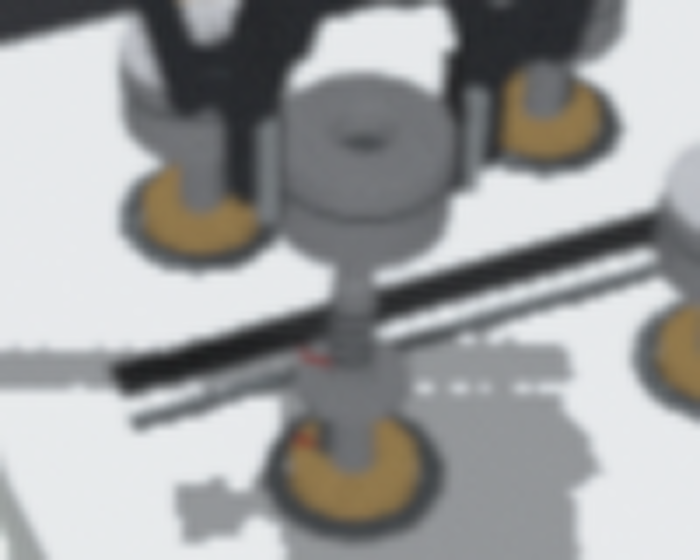

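The weight's top disc is centred at pixel (331,160). The collar is at (329.3,194) with the pin in line below. I'll measure the coaxiality from the saved depth image.

```bash
python3 - <<'E'
from h import *
from scipy.optimize import least_squares
D=np.load("side3.npz"); p=D["p"].astype(int); P=cloud("side",D["d"])
near=np.hypot(P[...,0]-531,P[...,1]+57)<32
def edge(m,z,name):
    cs=max(cv2.findContours(m.astype(np.uint8),cv2.RETR_EXTERNAL,cv2.CHAIN_APPROX_NONE)[0],key=len)[:,0]
    W=np.array([ray_z("side",q,z)[:2] for q in cs]); return W
grey=(p.max(-1)-p.min(-1)<20)&(p.max(-1)>60)&(p.max(-1)<200)
for name,z0,z1 in(("wtop",313,330),("wside",292,312),("pin",232,260),("collar",218,228)):
    m=near&grey&(P[...,2]>z0)&(P[...,2]<z1); v,u=np.nonzero(m)
    print(name,m.sum(),P[m].mean(0).round(1),np.percentile(P[m],[2,98],axis=0).round(1).tolist(),"u",u.min(),u.max(),"v",v.min(),v.max())
# row-wise silhouette centres
for v in range(152,200,2):
    r=np.nonzero(grey[v,300:360]&near[v,300:360])[0]+300
    if len(r): print(v,r.min(),r.max(),(r.min()+r.max())/2,end=" | ")
print()
for z in(322,306,290,250,223): print(z,proj("side",(531.4,-57.4,z)).round(1))
E
```

```text
wtop 435 [531.7 -61.4 319.6] [[503.5, -82.4, 313.4], [558.8, -35.1, 326.0]] u 316 347 v 150 169
wside 231 [528.5 -74.5 303.5] [[501.6, -83.6, 293.1], [558.6, -49.0, 311.8]] u 316 346 v 158 177
pin 72 [528.7 -58.7 246.1] [[523.5, -62.2, 232.7], [535.3, -52.6, 259.9]] u 326 332 v 180 192
collar 133 [530.2 -60.7 222.7] [[514.5, -72.6, 218.7], [546.8, -41.5, 226.1]] u 321 337 v 188 200
152 319 347 333.0 | 154 318 347 332.5 | 156 317 347 332.0 | 158 317 347 332.0 | 160 317 347 332.0 | 162 318 346 332.0 | 164 317 346 331.5 | 166 317 346 331.5 | 168 317 343 330.0 | 170 316 343 329.5 | 172 318 342 330.0 | 174 320 341 330.5 | 176 322 339 330.5 | 178 327 335 331.0 | 180 326 332 329.0 | 182 326 332 329.0 | 184 326 332 329.0 | 186 326 332 329.0 | 188 325 333 329.0 | 190 324 336 330.0 | 192 322 337 329.5 | 194 321 337 329.0 | 196 322 337 329.5 | 198 323 336 329.5 | 
322 [330.9 157.3]
306 [330.7 163.6]
290 [330.5 169.7]
250 [330.  184.2]
223 [329.8 193.4]
```

```bash
python3 - <<'E'
from h import *
a=np.linspace(0,2*np.pi,72)
def ext(x,y,z,r):
    q=np.array([proj("side",(x+r*np.cos(t),y+r*np.sin(t),z)) for t in a]); return q[:,0].min().round(1),q[:,0].max().round(1),q[:,1].min().round(1),q[:,1].max().round(1)
for n,z,r in(("wtop",322.2,26),("wbot",290.2,26),("coltop",223,18),("colbot",217,18),("pintop",263,7),("bushtop",187,19.5)): print(n,ext(531.4,-57.4,z,r))
p=np.load("side3.npz")["p"].astype(int)
for u in (328,330,333): print(u,[(v,int(p[v,u].sum()//3)) for v in range(144,204)])
for v in (163,167,170): print(v,[(u,int(p[v,u].sum()//3)) for u in range(312,352)])
E
```

```text
wtop (np.float64(317.4), np.float64(344.4), np.float64(148.7), np.float64(166.2))
wbot (np.float64(317.4), np.float64(343.6), np.float64(161.1), np.float64(178.6))
coltop (np.float64(321.2), np.float64(338.3), np.float64(187.5), np.float64(199.6))
colbot (np.float64(321.2), np.float64(338.2), np.float64(189.5), np.float64(201.6))
pintop (np.float64(326.7), np.float64(333.6), np.float64(177.3), np.float64(182.0))
bushtop (np.float64(320.4), np.float64(338.4), np.float64(198.6), np.float64(211.7))
328 [(144, 232), (145, 233), (146, 233), (147, 233), (148, 232), (149, 222), (150, 177), (151, 131), (152, 117), (153, 117), (154, 117), (155, 117), (156, 114), (157, 112), (158, 110), (159, 99), (160, 92), (161, 108), (162, 116), (163, 119), (164, 118), (165, 119), (166, 119), (167, 119), (168, 117), (169, 115), (170, 107), (171, 96), (172, 109), (173, 115), (174, 115), (175, 115), (176, 115), (177, 114), (178, 114), (179, 117), (180, 121), (181, 121), (182, 115), (183, 110), (184, 101), (185, 88), (186, 91), (187, 87), (188, 89), (189, 88), (190, 90), (191, 87), (192, 94), (193, 107), (194,
[... 2275 characters left out ...]
333, 117), (334, 117), (335, 116), (336, 116), (337, 114), (338, 113), (339, 108), (340, 104), (341, 97), (342, 95), (343, 113), (344, 142), (345, 167), (346, 189), (347, 214), (348, 229), (349, 233), (350, 232), (351, 232)]
170 [(312, 110), (313, 106), (314, 106), (315, 107), (316, 115), (317, 119), (318, 109), (319, 96), (320, 104), (321, 107), (322, 105), (323, 101), (324, 95), (325, 95), (326, 98), (327, 103), (328, 107), (329, 107), (330, 107), (331, 107), (332, 107), (333, 107), (334, 104), (335, 99), (336, 96), (337, 96), (338, 97), (339, 99), (340, 105), (341, 108), (342, 129), (343, 185), (344, 226), (345, 232), (346, 233), (347, 233), (348, 233), (349, 233), (350, 233), (351, 233)]
```

Relative to the pin, the weight sits about 1.8 mm too far in +x and about 1 mm too far in −y. I'll correct that and lower to just above the pin tip, then creep.

Call:
apply_moves --pt "1.2 -1.8 8 0 0 0" --pt "0 0 8 0 0 0" --pt "0 0 6 0 0 0" --pt "0 0 2 0 0 0" --pt "0 0 0 0 0 0"

```text
time: 24.68
tool_pos: [529.4, -56.2, 270.4]
tcp_rot: [-180.0, -0.0, 90.1]
ft_force: [0.2, 0.3, -4.3]
finger_gap: 49.4
grip_force: 63.5
```

Call:
apply_moves --pt "0 0 0.7 0 0 0" --pt "0 0 0.7 0 0 0" --pt "0 0 0.7 0 0 0" --pt "0 0 0.4 0 0 0" --pt "0 0 0 0 0 0"

```text
time: 25.3
tool_pos: [529.5, -56.2, 268.1]
tcp_rot: [-180.0, -0.0, 90.1]
ft_force: [0.2, 0.1, -4.5]
finger_gap: 50.0
grip_force: 63.5
```

Call:
apply_moves --pt "0 0 0.5 0 0 0" --pt "0 0 0.5 0 0 0" --pt "0 0 0.5 0 0 0" --pt "0 0 0 0 0 0" --pt "0 0 0 0 0 0"

```text
time: 25.92
tool_pos: [529.5, -56.2, 266.6]
tcp_rot: [-180.0, -0.0, 90.1]
ft_force: [0.7, -0.0, -4.0]
finger_gap: 49.4
grip_force: 63.5
```

Call:
apply_moves --pt "0 0 0.5 0 0 0" --pt "0 0 0.5 0 0 0" --pt "0 0 0.5 0 0 0" --pt "0 0 0.5 0 0 0" --pt "0 0 0 0 0 0"

```text
time: 26.55
tool_pos: [529.5, -56.2, 264.5]
tcp_rot: [-180.0, -0.0, 90.1]
ft_force: [0.2, 0.7, -4.7]
finger_gap: 49.6
grip_force: 63.5
```

Call:
apply_moves --pt "0 0 0.5 0 0 0" --pt "0 0 0.5 0 0 0" --pt "0 0 0.5 0 0 0" --pt "0 0 0.5 0 0 0" --pt "0 0 0 0 0 0"

```text
time: 27.18
tool_pos: [529.4, -56.2, 262.5]
tcp_rot: [-180.0, -0.0, 90.1]
ft_force: [-0.7, 0.6, -4.1]
finger_gap: 49.6
grip_force: 63.5
```

The weight is over the pin with no contact. Lowering on.

Call:
apply_moves --pt "0 0 2 0 0 0" --pt "0 0 2 0 0 0" --pt "0 0 2 0 0 0" --pt "0 0 2 0 0 0" --pt "0 0 2 0 0 0"

```text
time: 27.8
tool_pos: [529.5, -56.2, 252.4]
tcp_rot: [-180.0, -0.0, 90.1]
ft_force: [-0.1, -0.3, -3.2]
finger_gap: 49.7
grip_force: 63.5
```

Call:
apply_moves --pt "0 0 2 0 0 0" --pt "0 0 2 0 0 0" --pt "0 0 2 0 0 0" --pt "0 0 2 0 0 0" --pt "0 0 2 0 0 0"

```text
time: 28.42
tool_pos: [529.5, -56.2, 242.5]
tcp_rot: [180.0, -0.0, 90.1]
ft_force: [-0.7, -0.4, -4.4]
finger_gap: 49.5
grip_force: 63.5
```

Call:
apply_moves --pt "0 0 2 0 0 0" --pt "0 0 2 0 0 0" --pt "0 0 2 0 0 0" --pt "0 0 2 0 0 0" --pt "0 0 1 0 0 0"

```text
time: 29.05
tool_pos: [529.4, -56.2, 233.4]
tcp_rot: [-180.0, -0.0, 90.1]
ft_force: [-0.1, -1.5, -3.9]
finger_gap: 49.4
grip_force: 63.5
```

Call:
apply_moves --pt "0 0 0.6 0 0 0" --pt "0 0 0.6 0 0 0" --pt "0 0 0.6 0 0 0" --pt "0 0 0.6 0 0 0" --pt "0 0 0 0 0 0"

```text
time: 29.68
tool_pos: [529.4, -56.2, 231.1]
tcp_rot: [-180.0, -0.0, 90.1]
ft_force: [0.5, -0.4, -4.1]
finger_gap: 49.6
grip_force: 63.5
```

Call:
apply_moves --pt "0 0 0.4 0 0 0" --pt "0 0 0.4 0 0 0" --pt "0 0 0.4 0 0 0" --pt "0 0 0.3 0 0 0" --pt "0 0 0 0 0 0"

```text
time: 30.3
tool_pos: [529.5, -56.2, 229.6]
tcp_rot: [-180.0, -0.0, 90.1]
ft_force: [0.2, -0.2, -4.2]
finger_gap: 49.5
grip_force: 63.5
```

Call:
apply_moves --pt "0 0 0.4 0 0 0" --pt "0 0 0.4 0 0 0" --pt "0 0 0.3 0 0 0" --pt "0 0 0 0 0 0" --pt "0 0 0 0 0 0"

```text
time: 30.92
tool_pos: [529.7, -56.3, 228.9]
tcp_rot: [180.0, 0.0, 90.1]
ft_force: [-0.1, 0.0, 1.0]
finger_gap: 49.7
grip_force: 63.8
```

Call:
apply_moves --pt "0 0 0.4 0 0 0" --pt "0 0 0.3 0 0 0" --pt "0 0 0.3 0 0 0" --pt "0 0 0 0 0 0" --pt "0 0 0 0 0 0"

```text
time: 31.55
tool_pos: [529.9, -56.4, 228.3]
tcp_rot: [179.9, 0.0, 90.1]
ft_force: [-0.6, -2.5, 5.7]
finger_gap: 49.9
grip_force: 64.4
```

Seated at about 10 N. I'll release and rise straight up.

Call:
apply_moves --pt "0 0 -0.6 0 0 0" --pt "0 0 0 0 0 0" --pt "0 0 0 0 0 0" --pt "0 0 0 0 0 0" --pt "0 0 0 0 0 0" --fingers 75

```text
time: 32.17
tool_pos: [529.4, -56.2, 228.1]
tcp_rot: [-180.0, -0.0, 90.1]
ft_force: [0.6, 0.2, -0.3]
finger_gap: 74.5
grip_force: 0.0
```

Call:
apply_moves --pt "0 0 -5 0 0 0" --pt "0 0 -15 0 0 0" --pt "0 0 -30 0 0 0" --pt "0 0 -40 0 0 0" --pt "0 0 -30 0 0 0"

```text
time: 32.8
tool_pos: [529.9, -56.3, 351.6]
tcp_rot: [179.8, 0.0, 90.1]
ft_force: [0.5, 0.3, 0.3]
finger_gap: 74.8
grip_force: 0.0
```

```bash
python3 - <<'E'
from h import *
s=sense(); print(s["time"],s["tool_pos"],s["finger_gap"],s["ft_force"])
p,d=eyes.snapshot("side"); P=cloud("side",d)
print([(np.round(a["xyz"],1).tolist(),round(a["confidence"],2)) for a in models.place_of("weight","side")[:3]])
m=(np.hypot(P[...,0]-531,P[...,1]+57)<22)&(P[...,2]>245); print(np.percentile(P[m][:,2],[5,25,50,75,95]))
u,v=proj("side",(531,-57,235)).astype(int)
cv2.imwrite("pics/g.png",cv2.resize(p[v-40:v+40,u-50:u+50],None,fx=6,fy=6,interpolation=cv2.INTER_CUBIC)[...,::-1])
E
```

```text
32.8 [529.85144665 -56.25438765 351.56926138] 74.84290820554062 [0.47869397 0.34032918 0.27622687]
[([531.2, -57.0, 223.4], 0.73)]
[253.07987182 255.02136949 431.57333077 453.3725872  462.69337873]
```

View pics/g.png

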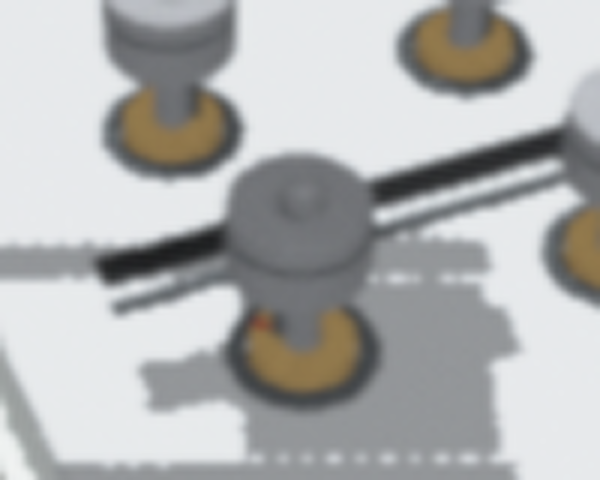

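The picture shows the weight flat over the pin (crop 300,205), with its underside at 223 mm and top at 255 mm, the same look as the other stations. The gripper is clear above.

```bash
python3 -c "
from bench import job
print(job.hand_in())"
```

```text
the job is handed in; nothing more can be done
None
```

I handed the job in at about 33 s. The keyed spindle is fully home in the holder and the large steel weight sits flat on its collar, both released with the gripper clear. The hand-in returned no verdict.

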